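# Check the brake levers of two carving turntables

### The arm

A 7-joint arm with a two-finger parallel gripper is mounted at the origin on the work surface. World frame = base frame: x ahead of the robot, y to its left, z up, the work surface at z = 0. Lengths are in m, angles in rad, forces in N, time in s.
With the tool pointing down it reaches from about 0.425 to 0.875 m from the base axis. Payload 9.9 kg.
Tool frame: the origin (TCP) lies midway between the tips of the shut fingers; the grasp point (between the pads) lies behind it (grip_point_offset is the z of the grasp point in the tool frame, in m); z points along the fingers, y is the line along which they close (so a half turn about z gives the same grasp; the last joint's range is limited). The gripper opens to 85 mm and grips with 20 to 120 N. Pads are 22 mm wide; open, the fingers measure 114 mm over their backs; the gripper's body (76 mm by 85 mm) begins 54 mm behind the grasp point. The pads swing forward as they close: fully open they stand 13 mm farther back than shut.
Start: joints at [1.196, 0.576, 0.025, 1.437, -0.015, 1.129, -0.057], TCP at [0.194, -0.647, 0.231] pointing down, gripper open.
Joint ranges: [-2.76, 2.76], [-0.34, 2.15], [-1.52, 1.57], [0.19, 2.46], [-1.09, 4.23], [0.17, 1.99], [-2.82, 2.82]. Speed limits (rad/s): [2.22, 2.22, 3.01, 3.01, 3.14, 3.14, 3.14].

### API

Orientations are given as a unit quaternion [x, y, z, w].
In Python, from rig import * gives the robot as it stands.
- The arm moves only by the tool jog_arm, never from a script. Its argument "moves" is a list that holds one entry, the list of rows, each a list of 7 numbers: the shift along the tool's x, y, z in units of 50 mm (1.0 is 50 mm), then the turn, a rotation vector about the tool's x, y, z in units of 10 degrees (1.0 is 10 degrees), then the finger opening in mm, from 0 to 85.4. A call has 1 to 8 rows; each row shifts and turns the commanded pose from where the row before left it, along the tool's axes as they then stand; what a row does not reach is not made up. A row lasts 1/8 s, in which the tool goes at most 62.5 mm and 10.7 degrees, less where a joint would pass 70% of its speed; a pose out of reach is approached as far as the arm can. A call is refused whole if a number of a shift passes 1 or a number of a turn 1, either way. A call with a gripper value outside its range is refused whole. The fingers move at their own pace and stop on an object; "grip_force" is the grip in N (left out, the last holds). Time passes only in rows, so rows that do not move let the fingers close. It gives the time, the measured TCP pose, the force, the opening and the grip force at its end, in the units of the state.
- get_state(): the state, without advancing time (a new reading comes with each control period).
- camera(name): name is "scene" or "top" or "wrist"; returns the picture (420x560x3 uint8, red, green, blue); there is no depth.
- calibration(name): a dict with "fx", "fy", "cx", "cy" (pixels), "position" and "rotation" of the camera in the world; the wrist camera has in their place "tool_from_camera" (4x4, takes a point from camera to tool coordinates, whose origin is the TCP and whose axes are the flange's). Camera axes: x right, y up, looking along -z (the intrinsics and any distortion apply to the point x, -y, -z); pixel columns grow to the right and rows downward; lengths in m; the calibration is good to about 2 mm. The wrist camera is an equidistant fisheye: a pixel r from the principal point sees the ray r / f radians off the axis. A picture is of the moment at which its call begins: read the wrist's pose just before it. calibration takes no time and is no camera call.
- close_job(): hands the job in; it is judged then, once.
Trained networks look in the newest picture that a camera, given by its name, has taken for a name from the list of things; names that differ only in an ending like _2 or _b are one class to them, and where a whole thing is asked for, a point or a joint stands for the part that bears it (a point fixed in the world has none). Each returns a list of dicts, best first, with "p" (0 to 1); they miss things now and then, are a little off and sometimes report something else, mostly with a low value. They report only what shows in the picture. A call takes as long as a camera call.
- boxes_of(camera, thing): "box" ([left, top, right, bottom] as shares, 0 to 1, of the picture: columns of its width, rows of its height, round what is visible of it).
- landmark_of(camera, thing): "xy" ([column, row] as shares, 0 to 1, of the picture: columns of its width, rows of its height: a listed point, or the origin of a listed thing).
The state is a dict: "time": time; "qpos": joint angles; "joint_velocities": joint speeds; "joint_efforts": joint torques, N m; "tcp_pos": TCP position; "eef_rot": TCP orientation; "force": force on the tool from outside, world axes, zero at the start; "ft_torque": the same for the moment, N m; "width": finger opening in m; "grasp_force": force on a finger pad.
Only numpy, scipy, OpenCV 4.12 (cv2) and the standard library are available. Lean on these libraries where they do the work, as an engineer would, in place of code of your own. Each camera call takes 0.05 s, during which the arm holds its last target. There are 200 camera calls.

### The job

Check the brake levers of the two carving turntables, the long lever first and then the short one: press the lever in from its outer side with the backs of the fingers until it comes up firm, short of its hand bar, keep it there for a good second without forcing it, and let it spring all the way back out. Grip nothing, do not touch the hand bars, and leave the tools and other things on the bench where they are.

Things in the scene. Friction and masses are not known exactly. Their poses are not given: they have to be found in the camera images.
- long_turntable: carving turntable with the long lever, bolted down: grey base plate, plywood platter of 90 mm radius with a curved chair arm (top 107 mm up), centred at x = 160 mm. Origin on the bench below the middle of its hand bar; x points from bar to platter (roughly away from the robot), y left along the bar. The lever, in front (-x) of the bar, pivots about a vertical axis at x = -45, y = +85 mm.
- long_bar: fixed hand bar of the long lever: level, black rubber grip 28 mm thick, 170 mm long between two posts along y, axis 85 mm above the bench. Origin at its middle. Not to be touched.
- long_lever (a joint): hinge of the long lever: 0 is fully out, where its spring holds it; grows as it is pressed in (counter-clockwise seen from above) to a firm stop at 0.32 rad, parallel to the bar and about 20 mm clear of it. At the press point it takes about 1.5 N at first, 3 N just before the stop; let go, it springs back.
- long_press (a point): press point on the outer face of the long lever, a flat aluminium blade, 12 mm thick, 18 mm high, 150 mm long from its pivot, with a short tip bent outwards. It lies 110 mm from the pivot, at the lever's mid height (85 mm above the bench), and turns with the lever: x points square into the lever towards the bar, y along it (pivot 110 mm towards +y, 6 mm deeper), z up.
- short_turntable: carving turntable with the short lever, bolted down: grey base plate, plywood platter of 70 mm radius with a square carved block (top 100 mm up), centred at x = 160 mm. Origin on the bench below the middle of its hand bar; x points from bar to platter (roughly away from the robot), y left along the bar. The lever, in front (-x) of the bar, pivots about a vertical axis at x = -45, y = -65 mm.
- short_bar: fixed hand bar of the short lever: level, black rubber grip 28 mm thick, 130 mm long between two posts along y, axis 85 mm above the bench. Origin at its middle. Not to be touched.
- short_lever (a joint): hinge of the short lever: 0 is fully out, where its spring holds it; grows as it is pressed in (clockwise seen from above) to a firm stop at 0.40 rad, parallel to the bar and about 20 mm clear of it. At the press point it takes about 1.5 N at first, 3 N just before the stop; let go, it springs back.
- short_press (a point): press point on the outer face of the short lever, a round aluminium rod, 14 mm thick, 95 mm long from its pivot, with a 24 mm black ball at its end. It lies 70 mm from the pivot, at the lever's mid height (85 mm above the bench), and turns with the lever: x points square into the lever towards the bar, y along it (pivot 70 mm towards -y, 7 mm deeper), z up.
- glue_bottle: white glue bottle with a thin spout, 44 mm across, 108 mm tall, standing on the bench beside the long lever's turntable; origin under its middle. To be left alone.
- offcut: dark wood offcut, 35 x 50 x 70 mm, standing on the bench beside the short lever's turntable; origin under its middle. To be left alone.
- mallet: wooden mallet lying between the turntables, handle towards the robot (its -x), head 60 x 90 x 50 mm, 220 mm long; origin near its middle, on the bench. To be left alone.
- gouge: carving gouge lying on the bench, 200 mm long, 24 mm thick, handle to its -x; origin at the ferrule, on the bench. To be left alone.
- brush: bench brush lying near the robot, along its x axis; origin on the bench. To be left alone.
- parts_box: open wooden box 160 x 110 x 45 mm at the right of the bench; origin under its middle. To be left alone.
- tin: open steel tin, 72 mm across, 85 mm tall; origin under its middle. To be left alone.

How it is judged:
On the way, in this order (a step that is already met when the one before it is completed fails the run):
1. the long lever is pressed in by the fingers to its firm stop and kept there (within 0.02 to 0.03 rad, for 0.8 s) (value of joint long_lever above 0.3 rad and contact force between the fingers and long_turntable above 1 N), for 0.8 s.
2. the long lever is let go and back out (value of joint long_lever below 0.04 rad and contact force between the fingers and long_turntable below 0.3 N), for 0.1 s.
3. the short lever is pressed in by the fingers to its firm stop and kept there (within 0.02 to 0.03 rad, for 0.8 s) (value of joint short_lever above 0.37 rad and contact force between the fingers and short_turntable above 1 N), for 0.8 s.
4. the short lever is let go and back out (value of joint short_lever below 0.04 rad and contact force between the fingers and short_turntable below 0.3 N), for 0.1 s.
At the end, for the whole second after the job is handed in: Both levers have been pressed to their stops in turn and are back out (within 0.04 rad of fully out) and still; everything else lies where it was, within 20 mm (value of joint each of long_lever, short_lever below 0.04 rad and velocity of joint each of long_lever, short_lever below 0.05 rad/s and linear speed of each of glue_bottle, offcut, mallet, gouge, brush, parts_box, tin below 0.02 m/s and distance of each of glue_bottle, offcut, mallet, gouge, brush, parts_box, tin from where it was at the start of the episode below 0.02 m); the robot touches nothing.
It fails at once if a lever or its turntable is forced with more than 45 N (contact force between the fingers and long_turntable above 45 N or contact force between the fingers and short_turntable above 45 N).
It fails at once if a hand bar is touched (contact force between any of the fingers, the arm and long_bar above 0.5 N or contact force between any of the fingers, the arm and short_bar above 0.5 N).
It fails at once if a lever is taken between the fingers or pulled from its bar side instead of pressed from outside ((contact force between the fingers and long_turntable above 0.5 N and distance between the grasp point and long_press below 0.12 m and x of the grasp point in the frame of long_press above 0.003 m) or (contact force between the fingers and short_turntable above 0.5 N and distance between the grasp point and short_press below 0.12 m and x of the grasp point in the frame of short_press above 0.003 m)).
It fails at once if a tool or other thing on the bench is moved by more than 20 mm (distance of any of glue_bottle, offcut, mallet, gouge, brush, parts_box, tin from where it was at the start of the episode above 0.02 m).
It fails at once if the glue bottle, offcut or tin is tipped (angle between any of glue_bottle, offcut, tin's own z axis and vertical above 0.3 rad).
It also fails if it takes over 61 s, if anything falls off the work surface, if the arm or the gripper's body presses on something with over 40 N, if the wrist force passes 120 N, or if a joint passes its speed limit or range.

## Working session

There is one attempt and no reset: what is moved stays moved. The work goes in short steps, Python scripts to look and compute and a tool call to move; the robot and the scene stay as the last step left them, time stands still between calls to the robot, and variables do not carry over. Pictures are saved under pics/ and viewed, at most 10 in all, crops included, and the job is handed in when it is done.

Besides the shell and the picture viewer there is one more tool, called after "Call:" as name([rows], argument=value, ...), one row to a line, values as JSON. jog_arm: Moves the arm, as the interface text tells. Its arguments: {"type":"object","properties":{"moves":{"type":"array"},"grip_force":{"type":"number"}},"required":["moves"]}

```bash
mkdir -p pics; cat > h.py <<'E'
from rig import *
import numpy as np, cv2
from scipy.spatial.transform import Rotation as R
def ray(cam,xy):
    c=calibration(cam); u=xy[0]*560; v=xy[1]*420
    d=np.array([(u-c["cx"])/c["fx"],-(v-c["cy"])/c["fy"],-1.])
    return np.array(c["position"]),np.array(c["rotation"]).reshape(3,3)@d
def at(cam,xy,z):
    p,d=ray(cam,xy); return p+d*(z-p[2])/d[2]
E
python3 - <<'E'
from h import *
s=get_state(); print(s)
for c in("top","scene"):
    im=camera(c); cv2.imwrite(f"pics/{c}0.png",im[:,:,::-1])
    print(c,{k:np.round(v,3).tolist() for k,v in calibration(c).items()})
    for t,z in(("long_press",.085),("short_press",.085),("long_bar",.085),("short_bar",.085),("long_turntable",0),("short_turntable",0),("glue_bottle",0),("offcut",0),("mallet",0),("gouge",0),("tin",0)):
        for d in landmark_of(c,t)[:2]: print(t,round(d["p"],2),np.round(np.array(d["xy"])*[560,420]),np.round(at(c,d["xy"],z),3))
E
```

```text
{'time': 0.0, 'qpos': array([ 1.19619769,  0.57652236,  0.02485504,  1.43792727, -0.01499153,
        1.12902919, -0.0564745 ]), 'joint_velocities': array([-0.00075746,  0.00037245,  0.00044477, -0.000327  , -0.00054238,
       -0.00126466,  0.00056471]), 'joint_efforts': array([ 5.55156475e-04, -7.65763593e+01,  2.25062013e+00, -2.85971081e+01,
        1.52242568e-02,  1.28217379e-02, -1.24065093e-05]), 'tcp_pos': array([ 0.1933938 , -0.64620781,  0.23044269]), 'eef_rot': array([ 9.89443874e-01,  1.44914100e-01, -1.73779453e-04, -8.32767612e-04]), 'force': array([0.09792116, 0.33801796, 0.64010912]), 'ft_torque': array([-0.02834945, -0.02132748, -0.00030137]), 'grasp_force': 0.0, 'width': 0.08541423905001355}
top {'fx': 443.561, 'fy': 443.561, 'cx': 277.619, 'cy': 208.214, 'position': [0.26, -0.012, 1.331], 'rotation': [0.065, -0.059, -0.698, 0.71]}Traceback (most recent call last):
  File "<stdin>", line 7, in <module>
  File "h.py", line 9, in at
    p,d=ray(cam,xy); return p+d*(z-p[2])/d[2]
        ~~~^^^^^^^^
  File "h.py", line 7, in ray
    return np.array(c["position"]),np.array(c["rotation"]).reshape(3,3)@d
                                   ~~~~~~~~~~~~~~~~~~~~~~~~~~~~~~~^^^^^
ValueError: cannot reshape array of size 4 into shape (3,3)
```

View pics/top0.png

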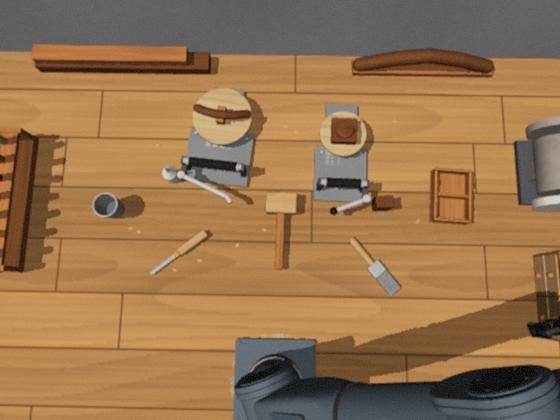

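The top picture shows the long lever from its pivot at about (180,175) to its tip at (230,200), with the bar at (215,163). The short lever runs from its pivot at about (368,200) to its ball at (334,211), with the bar at (343,184). The glue bottle is at (170,173) and the offcut at (382,202), each right beside a pivot.

```bash
sed -i 's/np.array(c\["rotation"\]).reshape(3,3)@d/R.from_quat(c["rotation"]).apply(d)/' h.py
python3 - <<'E'
from h import *
for c in("top","scene"):
    im=camera(c); cv2.imwrite(f"pics/{c}0.png",im[:,:,::-1])
    for t,z in(("long_press",.085),("short_press",.085),("long_bar",.085),("short_bar",.085),("long_turntable",0),("short_turntable",0),("glue_bottle",0),("offcut",0),("mallet",0),("gouge",0),("tin",0)):
        for d in landmark_of(c,t)[:1]: print(t,round(d["p"],2),np.round(np.array(d["xy"])*[560,420]),np.round(at(c,d["xy"],z),3))
for n,px,z in(("Lpiv",(180,175),.085),("Ltip",(230,200),.085),("Lplat",(222,116),.05),("Spiv",(368,200),.085),("Sball",(334,211),.085),("Splat",(343,134),.05),("Lb1",(186,160),.085),("Lb2",(243,167),.085),("Sb1",(320,184),.085),("Sb2",(366,185),.085)):
    print(n,np.round(at("top",np.array(px)/[560,420],z),3))
im=cv2.imread("pics/top0.png")[70:290,140:420]; cv2.imwrite("pics/crop.png",cv2.resize(im,None,fx=2.8,fy=2.7,interpolation=cv2.INTER_CUBIC))
E
```

```text
long_press 0.67 [214. 196.] [0.513 0.182 0.085]
short_press 0.61 [345. 210.] [ 0.479 -0.191  0.085]
long_bar 0.94 [213. 164.] [0.608 0.191 0.085]
short_bar 0.97 [345. 183.] [ 0.558 -0.193  0.085]
long_turntable 0.74 [216. 171.] [0.612 0.192 0.   ]
short_turntable 0.71 [117. 210.] [0.482 0.49  0.   ]
glue_bottle 0.79 [175. 179.] [0.583 0.318 0.   ]
offcut 0.57 [380. 207.] [ 0.507 -0.31   0.   ]
mallet 0.76 [281. 227.] [ 0.44 -0.01  0.  ]
gouge 0.58 [176. 251.] [0.362 0.303 0.   ]
tin 0.88 [120. 210.] [0.483 0.483 0.   ]
long_press 0.82 [319. 253.] [0.513 0.192 0.085]
short_press 0.48 [251. 161.] [ 0.488 -0.187  0.085]
long_bar 0.83 [289. 270.] [0.607 0.186 0.085]
short_bar 0.66 [228. 174.] [ 0.572 -0.184  0.085]
long_turntable 0.56 [288. 283.] [0.605 0.181 0.   ]
short_turntable 0.86 [233. 187.] [ 0.556 -0.195  0.   ]
glue_bottle 0.75 [327. 322.] [0.587 0.328 0.   ]
offcut 0.54 [226. 160.] [ 0.516 -0.309  0.   ]
mallet 0.86 [296. 208.] [ 0.441 -0.013  0.   ]
gouge 0.82 [379. 267.] [0.37  0.288 0.   ]
tin 0.8 [400. 353.] [0.487 0.496 0.   ]
Lpiv [0.574 0.284 0.085]
Ltip [0.503 0.137 0.085]
Lplat [0.77  0.175 0.05 ]
Spiv [ 0.509 -0.258  0.085]
Sball [ 0.476 -0.161  0.085]
Splat [ 0.718 -0.193  0.05 ]
Lb1 [0.619 0.269 0.085]
Lb2 [0.601 0.102 0.085]
Sb1 [ 0.554 -0.121  0.085]
Sb2 [ 0.553 -0.253  0.085]
```

View pics/crop.png

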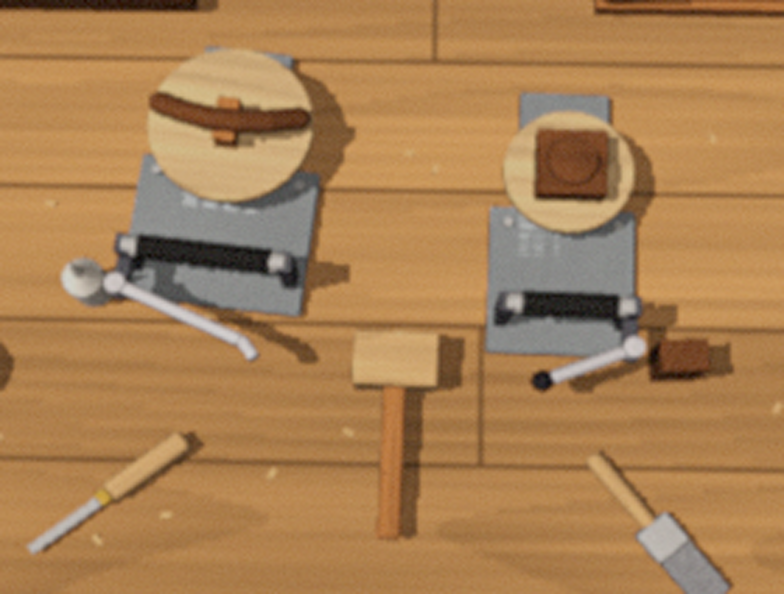

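View pics/scene0.png

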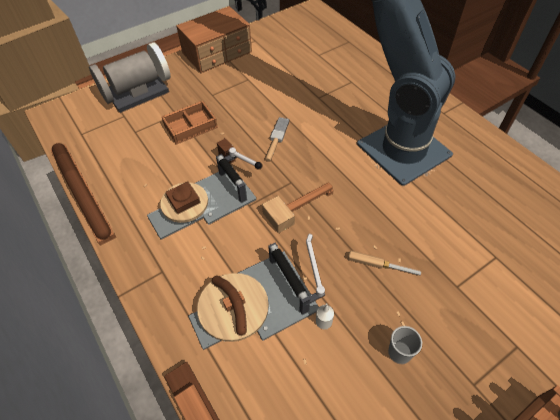

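The crop and scene picture agree with the landmarks to about 1 cm, and nothing stands in front of either lever's outer side. Estimated press points are long ≈ (0.517, 0.184) and short ≈ (0.479, -0.192). I'll plan with the fingers shut and the finger backs (tool y) square to each lever.

```bash
cat >> h.py <<'E'
def plan(wps,n0=None):
    "wps: (x,y,z,angle of tool y in world,rows)"
    s=get_state(); p=np.array(s["tcp_pos"]); q=R.from_quat(s["eef_rot"])
    for x,y,z,a,n in wps:
        Y=np.array([np.cos(a),np.sin(a),0]); Z=np.array([0,0,-1.])
        t=R.from_matrix(np.column_stack([np.cross(Y,Z),Y,Z])); rv=(q.inv()*t).as_rotvec()/n; dp=(np.array([x,y,z])-p)/n
        for i in range(n):
            r=np.r_[q.inv().apply(dp)/.05,np.degrees(rv)/10]; print(np.round(r,2).tolist())
            q=q*R.from_rotvec(rv); p=p+dp
        print("--")
E
python3 -c "
from h import *
plan([(.45,-.42,.231,-.75,8),(.47,-.05,.22,-.26,8),(.474,.196,.20,-.26,6)])"
```

```text
[0.78, -0.36, 0.0, -0.0, -0.0, -0.38]
[0.8, -0.31, 0.0, -0.0, -0.0, -0.38]
[0.82, -0.25, 0.0, -0.0, -0.0, -0.38]
[0.83, -0.2, 0.0, -0.0, -0.0, -0.38]
[0.84, -0.14, 0.0, -0.0, -0.0, -0.38]
[0.85, -0.09, 0.0, -0.0, -0.0, -0.38]
[0.86, -0.03, 0.0, -0.0, -0.0, -0.38]
[0.86, 0.03, 0.0, -0.0, -0.0, -0.38]
--
[0.71, -0.59, 0.03, 0.0, -0.0, -0.35]
[0.75, -0.55, 0.03, 0.0, -0.0, -0.35]
[0.78, -0.5, 0.03, 0.0, -0.0, -0.35]
[0.81, -0.45, 0.03, 0.0, -0.0, -0.35]
[0.83, -0.4, 0.03, 0.0, -0.0, -0.35]
[0.86, -0.35, 0.03, 0.0, -0.0, -0.35]
[0.88, -0.3, 0.03, 0.0, -0.0, -0.35]
[0.89, -0.24, 0.03, 0.0, -0.0, -0.35]
--
[0.8, -0.2, 0.07, 0.0, -0.0, 0.0]
[0.8, -0.2, 0.07, 0.0, -0.0, 0.0]
[0.8, -0.2, 0.07, 0.0, -0.0, 0.0]
[0.8, -0.2, 0.07, 0.0, -0.0, 0.0]
[0.8, -0.2, 0.07, 0.0, -0.0, 0.0]
[0.8, -0.2, 0.07, 0.0, -0.0, 0.0]
--
```

Call:
jog_arm([
  [[0.78, -0.36, 0, 0, 0, -0.38, 0], [0.8, -0.31, 0, 0, 0, -0.38, 0], [0.82, -0.25, 0, 0, 0, -0.38, 0], [0.83, -0.2, 0, 0, 0, -0.38, 0], [0.84, -0.14, 0, 0, 0, -0.38, 0], [0.85, -0.09, 0, 0, 0, -0.38, 0], [0.86, -0.03, 0, 0, 0, -0.38, 0], [0.86, 0.03, 0, 0, 0, -0.38, 0]],
])

```text
time: 2.3
tcp_pos: [0.4514, -0.4188, 0.2315]
eef_rot: [0.916, 0.4, 0.0, 0.0]
force: [0.1, -0.3, 0.6]
width: -0.0003
grasp_force: 0.0
```

Call:
jog_arm([
  [[0.71, -0.59, 0.03, 0, 0, -0.35, 0], [0.75, -0.55, 0.03, 0, 0, -0.35, 0], [0.78, -0.5, 0.03, 0, 0, -0.35, 0], [0.81, -0.45, 0.03, 0, 0, -0.35, 0], [0.83, -0.4, 0.03, 0, 0, -0.35, 0], [0.86, -0.35, 0.03, 0, 0, -0.35, 0], [0.88, -0.3, 0.03, 0, 0, -0.35, 0], [0.89, -0.24, 0.03, 0, 0, -0.35, 0]],
])

```text
time: 3.3
tcp_pos: [0.4715, -0.0485, 0.2196]
eef_rot: [0.792, 0.61, 0.0, 0.0]
force: [-0.0, -0.6, -0.0]
width: 0.0001
grasp_force: 0.0
```

Call:
jog_arm([
  [[0.8, -0.2, 0.07, 0, 0, 0, 0], [0.8, -0.2, 0.07, 0, 0, 0, 0], [0.8, -0.2, 0.07, 0, 0, 0, 0], [0.8, -0.2, 0.07, 0, 0, 0, 0], [0.8, -0.2, 0.07, 0, 0, 0, 0], [0.8, -0.2, 0.07, 0, 0, 0, 0], [0, 0, 0, 0, 0, 0, 0], [0, 0, 0, 0, 0, 0, 0]],
])

```text
time: 4.3
tcp_pos: [0.4753, 0.1969, 0.1982]
eef_rot: [0.793, 0.609, -0.0, 0.0]
force: [-0.8, 0.4, 0.2]
width: 0.0001
grasp_force: 0.0
```

```bash
python3 - <<'E'
from h import *
s=get_state();print(s["time"],s["tcp_pos"],s["force"],s["width"])
im=camera("wrist");cv2.imwrite("pics/w1.png",im[:,:,::-1])
c=calibration("wrist"); T=np.array(c["tool_from_camera"])
q=R.from_quat(s["eef_rot"])
for t in("long_press","long_bar"):
    for d in landmark_of("wrist",t)[:1]:
        u,v=np.array(d["xy"])*[560,420]; a=np.array([u-c["cx"],v-c["cy"]]); r=np.hypot(*a); th=r/c["fx"]
        dc=np.r_[np.sin(th)*a[0]/r,-np.sin(th)*a[1]/r,-np.cos(th)]
        o=s["tcp_pos"]+q.apply(T[:3,3]); w=q.apply(T[:3,:3]@dc); print(t,d["p"],u,v,o+w*(.085-o[2])/w[2])
plan([(.474,.196,.07,-.26,5)])
E
```

```text
4.3 [0.47531487 0.19688344 0.19823384] [-0.76701281  0.38499174  0.22120682] 8.705078546992469e-05
long_press 0.6 334.824 212.394 [0.52138844 0.18242943 0.085     ]
long_bar 0.72 431.2 178.71 [0.61114212 0.18941894 0.085     ]
[-0.0, -0.01, 0.51, 0.0, 0.0, -0.0]
[-0.0, -0.01, 0.51, 0.0, 0.0, -0.0]
[-0.0, -0.01, 0.51, 0.0, 0.0, -0.0]
[-0.0, -0.01, 0.51, 0.0, 0.0, -0.0]
[-0.0, -0.01, 0.51, 0.0, 0.0, -0.0]
--
```

View pics/w1.png

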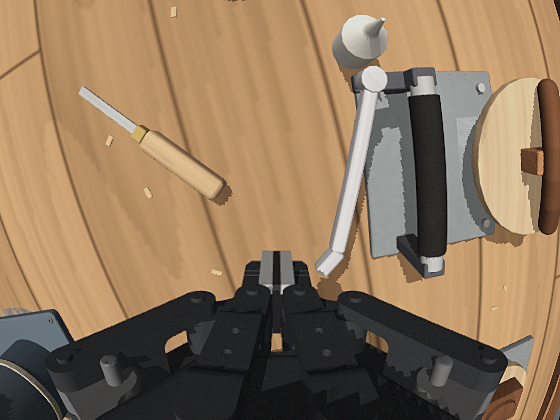

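The wrist view shows the shut fingers at (277,270), clear of the lever's outer side. The lever runs from (375,80) to (325,270), and its press point comes out at (0.521, 0.182), as predicted. I'll descend to z = 0.07 and close up.

Call:
jog_arm([
  [[0, 0, 0.51, 0, 0, 0, 0], [0, 0, 0.51, 0, 0, 0, 0], [0, 0, 0.51, 0, 0, 0, 0], [0, 0, 0.51, 0, 0, 0, 0], [0, 0, 0.51, 0, 0, 0, 0], [0, 0, 0, 0, 0, 0, 0], [0, 0, 0, 0, 0, 0, 0]],
])

```text
time: 5.32
tcp_pos: [0.4758, 0.1972, 0.0716]
eef_rot: [0.793, 0.609, 0.0, 0.0]
force: [0.0, -0.8, 0.4]
width: -0.0004
grasp_force: 0.0
```

Call:
jog_arm([
  [[0, 0.15, 0, 0, 0, 0, 0], [0, 0.15, 0, 0, 0, 0, 0], [0, 0.15, 0, 0, 0, 0, 0], [0, 0.1, 0, 0, 0, 0, 0], [0, 0, 0, 0, 0, 0, 0], [0, 0, 0, 0, 0, 0, 0]],
])

```text
time: 6.08
tcp_pos: [0.5016, 0.1904, 0.0707]
eef_rot: [0.793, 0.609, -0.0, -0.0]
force: [-0.2, 0.5, -0.6]
width: -0.0002
grasp_force: 0.0
```

Call:
jog_arm([
  [[0, 0.1, 0, 0, 0, 0, 0], [0, 0.1, 0, 0, 0, 0, 0], [0, 0.1, 0, 0, 0, 0, 0], [0, 0.1, 0, 0, 0, 0, 0], [0, 0, 0, 0, 0, 0, 0], [0, 0, 0, 0, 0, 0, 0]],
])

```text
time: 6.82
tcp_pos: [0.521, 0.1851, 0.0707]
eef_rot: [0.793, 0.609, -0.0, -0.0]
force: [-1.9, 0.9, -1.2]
width: 0.0001
grasp_force: 0.9
```

Call:
jog_arm([
  [[0, 0.1, 0, 0, 0, 0, 0], [0, 0.1, 0, 0, 0, 0, 0], [0, 0.05, 0, 0, 0, 0, 0], [0, 0, 0, 0, 0, 0, 0]],
])

```text
time: 7.32
tcp_pos: [0.5334, 0.1817, 0.0708]
eef_rot: [0.793, 0.609, -0.0, 0.0]
force: [-2.7, -1.1, -0.7]
width: -0.0004
grasp_force: 1.4
```

Call:
jog_arm([
  [[0, 0.04, 0, 0, 0, 0, 0], [0, 0.04, 0, 0, 0, 0, 0], [0, 0, 0, 0, 0, 0, 0]],
])

```text
time: 7.7
tcp_pos: [0.5373, 0.1809, 0.0708]
eef_rot: [0.793, 0.609, -0.0, 0.0]
force: [-2.4, -1.8, 0.5]
width: -0.0002
grasp_force: 1.5
```

```bash
python3 - <<'E'
from h import *
s=get_state();print(s["time"],s["tcp_pos"],s["force"],s["grasp_force"])
im=camera("wrist");cv2.imwrite("pics/w2.png",im[:,:,::-1])
E
```

```text
7.7 [0.53728643 0.18085224 0.07076811] [-2.39749899 -1.81564519  0.51108035] 1.497567838523537
```

View pics/w2.png

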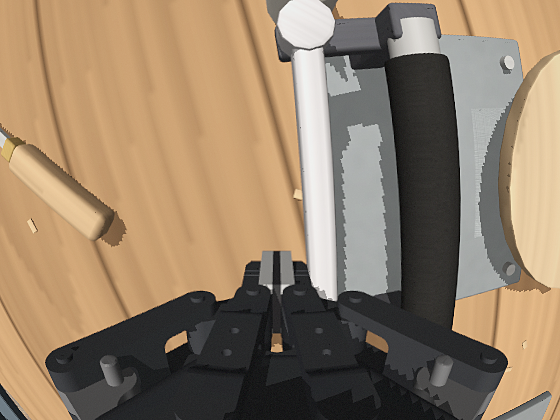

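The lever now runs from (305,30) to (320,290) with the fingers on its outer face. It is a few degrees short of parallel to the bar at (425,200), so I'll continue in small steps.

Call:
jog_arm([
  [[0, 0.04, 0, 0, 0, 0, 0], [0, 0.04, 0, 0, 0, 0, 0], [0, 0, 0, 0, 0, 0, 0]],
])

```text
time: 8.12
tcp_pos: [0.5413, 0.1799, 0.0708]
eef_rot: [0.793, 0.609, 0.0, -0.0]
force: [-2.8, -0.6, -0.7]
width: 0.0002
grasp_force: 1.6
```

Call:
jog_arm([
  [[0, 0.04, 0, 0, 0, 0, 0], [0, 0, 0, 0, 0, 0, 0], [0, 0, 0, 0, 0, 0, 0]],
])

```text
time: 8.5
tcp_pos: [0.543, 0.1795, 0.0708]
eef_rot: [0.793, 0.609, 0.0, -0.0]
force: [-3.9, 1.0, -1.4]
width: -0.0001
grasp_force: 1.6
```

Call:
jog_arm([
  [[0, 0.04, 0, 0, 0, 0, 0], [0, 0, 0, 0, 0, 0, 0], [0, 0, 0, 0, 0, 0, 0]],
])

```text
time: 8.88
tcp_pos: [0.5441, 0.1793, 0.0707]
eef_rot: [0.793, 0.609, -0.0, -0.0]
force: [-6.9, 1.5, 0.6]
width: -0.0
grasp_force: 3.2
```

The force has jumped to 7 N, so the stop is reached. I'll add a touch more and hold.

Call:
jog_arm([
  [[0, 0.03, 0, 0, 0, 0, 0], [0, 0, 0, 0, 0, 0, 0], [0, 0, 0, 0, 0, 0, 0], [0, 0, 0, 0, 0, 0, 0], [0, 0, 0, 0, 0, 0, 0], [0, 0, 0, 0, 0, 0, 0], [0, 0, 0, 0, 0, 0, 0], [0, 0, 0, 0, 0, 0, 0]],
])

```text
time: 9.88
tcp_pos: [0.5445, 0.1792, 0.0707]
eef_rot: [0.793, 0.61, -0.001, -0.001]
force: [-10.7, 1.8, 2.8]
width: 0.0003
grasp_force: 5.2
```

Call:
jog_arm([
  [[0, 0, 0, 0, 0, 0, 0], [0, 0, 0, 0, 0, 0, 0], [0, 0, 0, 0, 0, 0, 0], [0, 0, 0, 0, 0, 0, 0]],
])

```text
time: 10.38
tcp_pos: [0.5445, 0.1792, 0.0707]
eef_rot: [0.793, 0.61, -0.001, -0.001]
force: [-9.4, 2.0, 3.2]
width: -0.0003
grasp_force: 5.2
```

```bash
python3 - <<'E'
from h import *
s=get_state();print(s["time"],s["tcp_pos"],s["force"],s["grasp_force"])
im=camera("wrist");cv2.imwrite("pics/w3.png",im[:,:,::-1])
E
```

```text
10.375 [0.54453613 0.17921578 0.07069184] [-9.43348249  1.96974812  3.17376376] 5.169406050881662
```

View pics/w3.png

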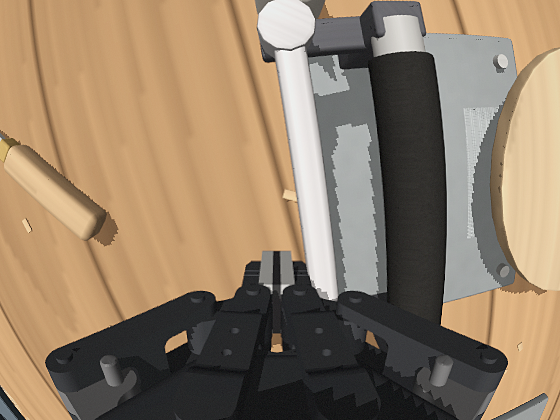

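The lever now stands about parallel to the bar, with a clear gap (lever at (310,180), bar at (412,180)), and has been held firm for over a second. I'll back off, check that it springs out, then lift.

Call:
jog_arm([
  [[0, -0.2, 0, 0, 0, 0, 0], [0, -0.3, 0, 0, 0, 0, 0], [0, -0.3, 0, 0, 0, 0, 0], [0, -0.3, 0, 0, 0, 0, 0], [0, -0.3, 0, 0, 0, 0, 0], [0, -0.1, 0, 0, 0, 0, 0], [0, 0, 0, 0, 0, 0, 0], [0, 0, 0, 0, 0, 0, 0]],
])

```text
time: 11.42
tcp_pos: [0.4745, 0.1976, 0.0708]
eef_rot: [0.793, 0.609, 0.0, 0.0]
force: [-0.3, -0.2, -0.3]
width: 0.0003
grasp_force: 0.0
```

Call:
jog_arm([
  [[0, 0, -0.6, 0, 0, 0, 0], [0, 0, -0.6, 0, 0, 0, 0], [0, 0, -0.6, 0, 0, 0, 0], [0, 0, -0.6, 0, 0, 0, 0], [0, 0, 0, 0, 0, 0, 0]],
])

```text
time: 12.05
tcp_pos: [0.4754, 0.1982, 0.1928]
eef_rot: [0.793, 0.609, 0.002, 0.001]
force: [-0.0, -0.0, 0.7]
width: 0.0002
grasp_force: 0.0
```

```bash
python3 - <<'E'
from h import *
s=get_state();print(s["time"],s["tcp_pos"],s["force"])
im=camera("wrist");cv2.imwrite("pics/w4.png",im[:,:,::-1])
# short: press ~(.479,-.193), lever mid angle +0.2; start 48 mm out
p=np.array([.479,-.193])-.048*np.array([np.cos(.2),np.sin(.2)]);print(p)
plan([(p[0],p[1],.195,.2,9)])
E
```

```text
12.05 [0.4754474  0.1981704  0.19279695] [-0.03115485 -0.01768651  0.66385396]
[ 0.4319568  -0.20253613]
[-0.88, 0.14, -0.01, 0.0, -0.0, -0.29]
[-0.89, 0.09, -0.01, 0.0, -0.0, -0.29]
[-0.89, 0.05, -0.01, 0.0, -0.0, -0.29]
[-0.89, 0.0, -0.01, 0.0, -0.0, -0.29]
[-0.89, -0.04, -0.01, 0.0, -0.0, -0.29]
[-0.89, -0.09, -0.01, 0.0, -0.0, -0.29]
[-0.88, -0.14, -0.01, 0.0, -0.0, -0.29]
[-0.88, -0.18, -0.01, 0.0, -0.0, -0.29]
[-0.87, -0.23, -0.01, 0.0, -0.0, -0.29]
--
```

View pics/w4.png

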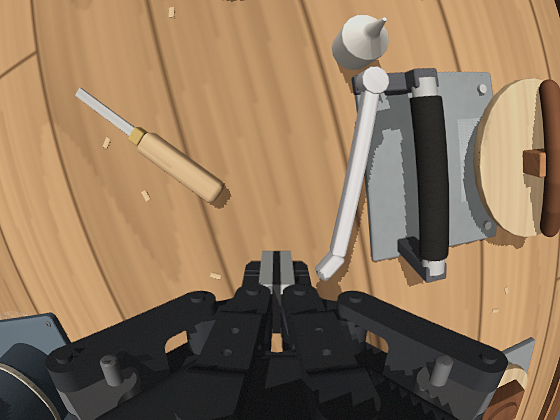

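The long lever is fully back out, from (375,80) to (325,270) as before, and the bottle is untouched. Moving on to the short lever.

Call:
jog_arm([
  [[-0.88, 0.14, 0, 0, 0, -0.29, 0], [-0.89, 0.09, 0, 0, 0, -0.29, 0], [-0.89, 0.05, 0, 0, 0, -0.29, 0], [-0.89, 0, 0, 0, 0, -0.29, 0], [-0.89, -0.04, 0, 0, 0, -0.29, 0], [-0.89, -0.09, 0, 0, 0, -0.29, 0], [-0.88, -0.14, 0, 0, 0, -0.29, 0], [-0.88, -0.18, 0, 0, 0, -0.29, 0]],
])

```text
time: 13.1
tcp_pos: [0.4348, -0.1588, 0.1897]
eef_rot: [0.654, 0.757, -0.0, -0.001]
force: [-0.2, 0.0, 0.3]
width: -0.0001
grasp_force: 0.0
```

Call:
jog_arm([
  [[-0.87, -0.23, 0, 0, 0, -0.29, 0], [0, 0, 0, 0, 0, 0, 0], [0, 0, 0, 0, 0, 0, 0]],
])

```text
time: 13.48
tcp_pos: [0.4301, -0.2015, 0.19]
eef_rot: [0.635, 0.772, 0.0, -0.001]
force: [0.7, 0.3, 0.5]
width: -0.0
grasp_force: 0.0
```

```bash
python3 - <<'E'
from h import *
s=get_state();print(s["time"],s["tcp_pos"],s["force"],s["width"])
im=camera("wrist");cv2.imwrite("pics/w5.png",im[:,:,::-1])
c=calibration("wrist"); T=np.array(c["tool_from_camera"])
q=R.from_quat(s["eef_rot"])
for t in("short_press","short_bar"):
    for d in landmark_of("wrist",t)[:1]:
        u,v=np.array(d["xy"])*[560,420]; a=np.array([u-c["cx"],v-c["cy"]]); r=np.hypot(*a); th=r/c["fx"]
        dc=np.r_[np.sin(th)*a[0]/r,-np.sin(th)*a[1]/r,-np.cos(th)]
        o=s["tcp_pos"]+q.apply(T[:3,3]); w=q.apply(T[:3,:3]@dc); print(t,d["p"],u,v,o+w*(.085-o[2])/w[2])
plan([(.432,-.2025,.07,.2,5)])
E
```

```text
13.475 [ 0.43011769 -0.20146554  0.18995122] [0.69256383 0.25286934 0.51807959] -3.355588351140438e-05
short_press 0.56 341.096 212.982 [ 0.48111341 -0.19166401  0.085     ]
short_bar 0.94 427.672 225.49800000000002 [ 0.56020486 -0.18755135  0.085     ]
[-0.01, 0.0, 0.48, -0.0, -0.0, -0.0]
[-0.01, 0.0, 0.48, -0.0, -0.0, -0.0]
[-0.01, 0.0, 0.48, -0.0, -0.0, -0.0]
[-0.01, 0.0, 0.48, -0.0, -0.0, -0.0]
[-0.01, 0.0, 0.48, -0.0, -0.0, -0.0]
--
```

View pics/w5.png

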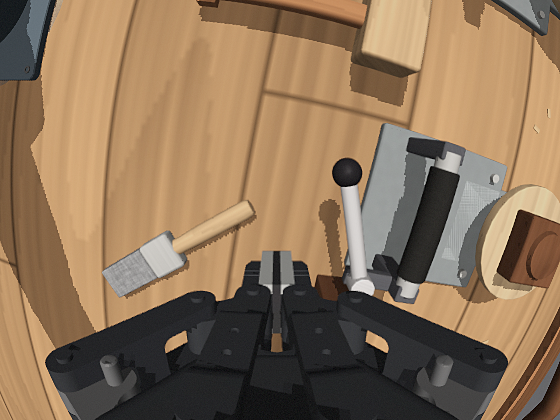

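The short lever runs from its pivot at (360,288) to its ball at (347,172). Its press point is ≈ (0.481, -0.192), and the shut fingers at (277,270) are lined up with it. Descending and closing up.

Call:
jog_arm([
  [[0, 0, 0.48, 0, 0, 0, 0], [0, 0, 0.48, 0, 0, 0, 0], [0, 0, 0.48, 0, 0, 0, 0], [0, 0, 0.48, 0, 0, 0, 0], [0, 0, 0.48, 0, 0, 0, 0], [0, 0, 0, 0, 0, 0, 0], [0, 0, 0, 0, 0, 0, 0]],
])

```text
time: 14.5
tcp_pos: [0.431, -0.2014, 0.0715]
eef_rot: [0.635, 0.773, 0.0, 0.0]
force: [0.6, 0.4, 0.7]
width: -0.0001
grasp_force: 0.0
```

Call:
jog_arm([
  [[0, 0.15, 0, 0, 0, 0, 0], [0, 0.15, 0, 0, 0, 0, 0], [0, 0.15, 0, 0, 0, 0, 0], [0, 0.15, 0, 0, 0, 0, 0], [0, 0, 0, 0, 0, 0, 0], [0, 0, 0, 0, 0, 0, 0]],
])

```text
time: 15.25
tcp_pos: [0.4596, -0.1961, 0.0707]
eef_rot: [0.635, 0.773, -0.0, -0.0]
force: [0.3, -0.1, 0.3]
width: 0.0
grasp_force: 0.0
```

Call:
jog_arm([
  [[0, 0.1, 0, 0, 0, 0, 0], [0, 0.1, 0, 0, 0, 0, 0], [0, 0.1, 0, 0, 0, 0, 0], [0, 0.1, 0, 0, 0, 0, 0], [0, 0, 0, 0, 0, 0, 0], [0, 0, 0, 0, 0, 0, 0]],
])

```text
time: 16.0
tcp_pos: [0.4793, -0.1922, 0.0707]
eef_rot: [0.635, 0.773, -0.0, -0.0]
force: [-1.8, 0.6, -0.5]
width: 0.0002
grasp_force: 1.0
```

Call:
jog_arm([
  [[0, 0.08, 0, 0, 0, 0, 0], [0, 0.04, 0, 0, 0, 0, 0], [0, 0, 0, 0, 0, 0, 0]],
])

```text
time: 16.38
tcp_pos: [0.4855, -0.1909, 0.0707]
eef_rot: [0.635, 0.773, 0.0, -0.0]
force: [-3.0, 0.9, -1.0]
width: 0.0002
grasp_force: 1.4
```

Call:
jog_arm([
  [[0, 0.04, 0, 0, 0, 0, 0], [0, 0.04, 0, 0, 0, 0, 0], [0, 0, 0, 0, 0, 0, 0], [0, 0, 0, 0, 0, 0, 0]],
])

```text
time: 16.88
tcp_pos: [0.4894, -0.1902, 0.0708]
eef_rot: [0.635, 0.773, 0.0, -0.0]
force: [-2.7, 2.4, -0.9]
width: 0.0002
grasp_force: 1.6
```

Call:
jog_arm([
  [[0, 0.04, 0, 0, 0, 0, 0], [0, 0, 0, 0, 0, 0, 0], [0, 0, 0, 0, 0, 0, 0]],
])

```text
time: 17.25
tcp_pos: [0.4913, -0.19, 0.0708]
eef_rot: [0.635, 0.773, 0.0, 0.0]
force: [-2.9, 2.1, -0.9]
width: -0.0002
grasp_force: 1.7
```

Call:
jog_arm([
  [[0, 0.04, 0, 0, 0, 0, 0], [0, 0, 0, 0, 0, 0, 0], [0, 0, 0, 0, 0, 0, 0]],
])

```text
time: 17.62
tcp_pos: [0.4934, -0.1896, 0.0708]
eef_rot: [0.635, 0.773, 0.0, 0.0]
force: [-2.4, 0.7, -0.3]
width: 0.0002
grasp_force: 1.7
```

Call:
jog_arm([
  [[0, 0.03, 0, 0, 0, 0, 0], [0, 0, 0, 0, 0, 0, 0], [0, 0, 0, 0, 0, 0, 0]],
])

```text
time: 18.0
tcp_pos: [0.4946, -0.1894, 0.0708]
eef_rot: [0.635, 0.772, -0.0, -0.0]
force: [-4.8, -0.3, -1.2]
width: -0.0001
grasp_force: 2.2
```

Call:
jog_arm([
  [[0, 0.03, 0, 0, 0, 0, 0], [0, 0.03, 0, 0, 0, 0, 0], [0, 0, 0, 0, 0, 0, 0], [0, 0, 0, 0, 0, 0, 0]],
])

```text
time: 18.5
tcp_pos: [0.4952, -0.1893, 0.0705]
eef_rot: [0.635, 0.772, -0.002, -0.002]
force: [-10.4, -0.8, 4.4]
width: 0.0001
grasp_force: 5.6
```

Call:
jog_arm([
  [[0, 0, 0, 0, 0, 0, 0], [0, 0, 0, 0, 0, 0, 0], [0, 0, 0, 0, 0, 0, 0], [0, 0, 0, 0, 0, 0, 0], [0, 0, 0, 0, 0, 0, 0], [0, 0, 0, 0, 0, 0, 0], [0, 0, 0, 0, 0, 0, 0], [0, 0, 0, 0, 0, 0, 0]],
])

```text
time: 19.5
tcp_pos: [0.4952, -0.1893, 0.0705]
eef_rot: [0.635, 0.772, -0.002, -0.002]
force: [-10.6, -1.5, 3.8]
width: 0.0003
grasp_force: 5.6
```

```bash
python3 - <<'E'
from h import *
im=camera("wrist");cv2.imwrite("pics/w6.png",im[:,:,::-1])
E
```

```text
(no output)
```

View pics/w6.png

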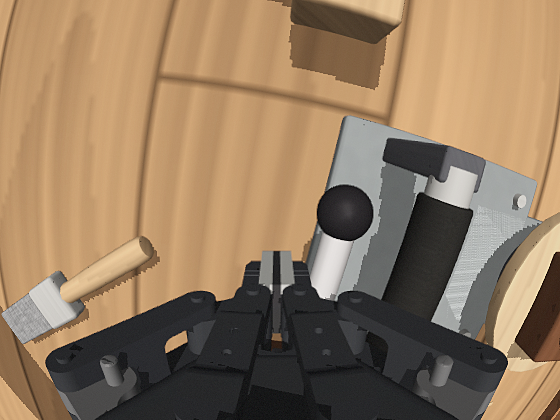

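The short lever (ball at (345,212)) stands parallel to the bar at (430,250) with a gap, held at about 10 N for over a second. I'll release and lift.

Call:
jog_arm([
  [[0, -0.2, 0, 0, 0, 0, 0], [0, -0.3, 0, 0, 0, 0, 0], [0, -0.3, 0, 0, 0, 0, 0], [0, -0.3, 0, 0, 0, 0, 0], [0, -0.2, 0, 0, 0, 0, 0], [0, -0.1, 0, 0, 0, 0, 0], [0, 0, 0, 0, 0, 0, 0], [0, 0, 0, 0, 0, 0, 0]],
])

```text
time: 20.55
tcp_pos: [0.4296, -0.2021, 0.0708]
eef_rot: [0.635, 0.773, 0.0, 0.0]
force: [1.3, 0.0, -0.1]
width: 0.0003
grasp_force: 0.0
```

Call:
jog_arm([
  [[0, 0, -0.6, 0, 0, 0, 0], [0, 0, -0.6, 0, 0, 0, 0], [0, 0, -0.6, 0, 0, 0, 0], [0, 0, -0.6, 0, 0, 0, 0], [0, 0, 0, 0, 0, 0, 0], [0, 0, 0, 0, 0, 0, 0], [0, 0, 0, 0, 0, 0, 0]],
])

```text
time: 21.42
tcp_pos: [0.4286, -0.202, 0.1899]
eef_rot: [0.635, 0.773, -0.0, -0.001]
force: [0.3, -0.3, -0.3]
width: -0.0002
grasp_force: 0.0
```

```bash
python3 - <<'E'
from h import *
im=camera("wrist");cv2.imwrite("pics/w7.png",im[:,:,::-1])
E
```

```text
(no output)
```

View pics/w7.png

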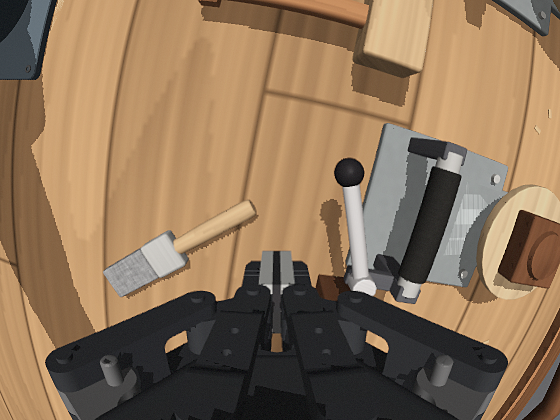

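The short lever is fully out again, with its ball at (349,172), and the surroundings are unchanged. Handing in.

```bash
python3 -c "
from rig import *
print(close_job())"
```

```text
the job is handed in; nothing more can be done
None
```

I pressed the long lever and then the short one to their firm stops, held each for over a second at about 10 N, and let both spring fully back out. The hand bars weren't touched and nothing in view on the bench had moved. The job is handed in, but no verdict was returned.

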